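Hang the angle gauge on its hook, scale outward

TASK

Hang the flat metal angle gauge that lies on the bench on the hook of the small stand, through its round hole, so that it hangs straight down and its graduated face looks outward, away from the stand's post. The sloped rest is there to set the gauge down on and take a new hold if you need it; do not shift or tip the bottles, the timer or the carton.

Things in the scene. Friction and masses are not known exactly. Their poses are not given: they have to be found in the camera images.
- gauge_mid (a point): Angle gauge: loose flat aluminium plate 90 x 56 x 8 mm, about 100 g, lying flat on the bench at the start, graduated face up (dark protractor ticks; the back is plain). This point is the centre of the plate (half thickness). Its x axis runs along the 90 mm length towards the end with the hole, y across the 56 mm width, z out of the graduated face. It can be gripped across the 56 mm width.
- gauge_hole (a point): Centre of the gauge's round through hole, 20 mm diameter, 30 mm along +x from the plate's centre (half thickness). Axes as the gauge's.
- hook_stand: Hook stand, fixed: grey base 100 x 90 x 12 mm, upright steel post 12 mm diameter reaching 193 mm high and standing 20 mm on the +x side of the origin; origin at bench level. A round steel hook 6 mm thick runs level from the post along the stand's -x direction (the outward direction, which faces roughly towards the robot) with its axis 170 mm above the bench, and its last few mm turn up.
- hook_root (a point): Point on the hook's axis 10 mm in front of the post's axis, 170 mm above the bench (at x = +10 mm in the stand's frame).
- hook_tip (a point): Centre of the hook's round end (3 mm radius), 50 mm outward of hook_root and 6 mm higher; the hook is level up to 5 mm before this point, then turns up. Axes as the stand's.
- rest: Sloped rest, fixed: grey base 100 x 64 x 8 mm (from 45 mm behind to 55 mm ahead of the origin along x) with a 30 mm wide bent aluminium plate on it, sloping at 45 degrees and rising towards the rest's +x direction (away from the robot); origin at bench level. The narrow slope and lip leave the gauge's two long sides free for the fingers. Strut and slope behind are no wider than 30 mm.
- rest_seat (a point): Inner corner of the rest's slope and its bottom lip, mid-width: 30 mm on the -x side of the rest's origin and 35 mm above the bench. From here the slope's upper surface rises 80 mm at 45 degrees towards the rest's +x; the lip stands 10 mm proud of the slope, square to it. Axes as the rest's.
- medium_a_mid (a point): Bystander: screw cap bottle 44 mm diameter, 88 mm tall, standing loose; point at its centre, z up.
- timer_mid (a point): Bystander: white bench timer 41 x 68 x 55 mm, standing loose; point at its centre, z up.
- carton_1_mid (a point): Bystander: small carton 50 x 74 x 32 mm, lying loose; point at its centre, z up.
- oil_mid (a point): Bystander: dark-capped bottle 52 mm diameter, 112 mm tall, standing loose; point at its centre, z up.

How it is judged:
At the end, for the whole second after the job is handed in: The hook passes through the gauge's hole, its tip on the graduated side, its root on the plain side; hole centre 2 to 12 mm below the hook's axis and within 8 mm sideways; gauge upright within 0.2 rad, faces square to the hook within 0.45 rad; released, bystanders in place (z of hook_root in the frame of gauge_mid below -0.004 m and z of hook_tip in the frame of gauge_mid above 0.003 m and y of gauge_hole in the frame of hook_stand between -0.008 and 0.008 m and z of gauge_hole in the frame of hook_stand between 0.158 and 0.168 m and angle between gauge_mid's own x axis and vertical below 0.2 rad and angle between the z axis of gauge_mid and the x axis of hook_stand, either way round below 0.45 rad); the robot touches nothing.
It fails at once if a bystander (bottles, timer or carton) is shifted more than 25 mm or tipped (distance of any of medium_a_mid, timer_mid, carton_1_mid, oil_mid from where it was at the start of the episode above 0.025 m or angle between any of medium_a_mid, timer_mid, carton_1_mid, oil_mid's own z axis and vertical above 0.4 rad).
It also fails if it takes over 59 s, if anything falls off the work surface, if the arm or the gripper's body presses on something with over 40 N, if the wrist force passes 120 N, or if a joint passes its speed limit or range.

ROBOT

A 6-joint arm with a two-finger parallel gripper is mounted at the origin on a cart in front of the work surface, level with it; the furniture and walls round the work are solid. World frame = base frame: x ahead of the robot, y to its left, z up, the work surface at z = 0. Lengths are in m, angles in rad, forces in N, time in s.
With the tool pointing down it reaches from about 0.25 to 0.8 m from the base axis. Payload 3.9 kg.
Tool frame: the origin (TCP) lies at the very end of the fingers, on their centre line; the grasp point (between the pads) lies 19 mm behind it (arm.pinch_z is the distance from the TCP to the grasp point, in m); z points along the fingers, y is the direction in which the jaws open and shut (so a half turn about z gives the same grasp; the last joint's range is limited). The gripper opens to 85 mm and grips with 20 to 120 N. Pads are 22 mm wide; open, the fingers measure 114 mm over their backs; the gripper's body (76 mm by 85 mm) begins 54 mm behind the grasp point. The pads swing forward as they close: fully open they stand 13 mm farther back than shut.
Start: joints at [0.808, 0.26, -0.138, 1.173, 0, 1.571], TCP at [0.363, 0.38, 0.231] pointing down, gripper open.
Joint ranges: [-2.78, 2.78], [-0.83, 1.72], [-1.28, 1.37], [-1.9, 2.12], [-1.57, 1.48], [-3.14, 3.14]. Speed limits (rad/s): [2.57, 2.57, 3.14, 3.14, 3.14, 3.14].

INTERFACE

Orientations are given as a unit quaternion [w, x, y, z].
In Python, from station import arm gives the robot as it stands.
- The arm moves only by the tool servo_tool, never from a script. Its argument "commands" is a list of rows, each an object with "delta_pos": the shift along the tool's x, y, z in cm, a list of three; "spin": the turn about the tool's z in rad; "claw": the closure in counts, from 0 (fully open) to 255 (shut). In form: [{"delta_pos": [dx, dy, dz], "spin": spin, "claw": claw}, ...]. A call has exactly 5 rows; each row shifts and turns the commanded pose from where the row before left it, along the tool's axes as they then stand; what a row does not reach is not made up. A row lasts 1/8 s, in which the tool goes at most 62.5 mm and 10.7 degrees, less where a joint would pass 70% of its speed; a pose out of reach is approached as far as the arm can. A call with a gripper value outside its range is refused whole. The fingers move at their own pace and stop on an object; "newtons" is the grip in N (left out, the last holds). Time passes only in rows, so rows that do not move let the fingers close, or fill a call up. It gives the time, the measured TCP pose, the force and the opening at its end, in the units of the state.
- arm.get_obs(): the state, without advancing time (a new reading comes with each control period).
- arm.grab_frame(name): name is "scene" or "top" or "wrist"; returns the picture (420x560x3 uint8, blue, green, red); there is no depth.
- arm.camera_info(name): a dict with "K" (3x3 intrinsics, pixels), "xyz" and "orientation" of the camera in the world. Camera axes: x right, y down, z forward; pixel columns grow to the right and rows downward; lengths in m; the calibration is good to about 2 mm. The wrist camera is an equidistant fisheye: a pixel r from the principal point sees the ray r / f radians off the axis. A picture is of the moment at which its call begins: read the wrist's pose just before it. camera_info takes no time and is no camera call; for the wrist camera it gives the pose at the moment of the call.
- arm.hand_in(): hands the job in, once; it reports no verdict.
The state is a dict: "time": time; "q": joint angles; "joint_velocities": joint speeds; "joint_efforts": joint torques, N m; "tcp_pos": TCP position; "eef_rot": TCP orientation; "force": force on the tool from outside, world axes, zero at the start; "torque": the same for the moment, N m; "width": opening from 0.0 (shut) to 1.0 (fully open).
Only numpy, scipy, OpenCV 4.12 (cv2) and the standard library are available. Lean on these libraries where they do the work, as an engineer would, in place of code of your own. Each camera call takes 0.05 s, during which the arm holds its last target. There are 200 camera calls.

## Working session

There is one attempt and no reset: what is moved stays moved. The work goes in short steps, Python scripts to look and compute and a tool call to move; the robot and the scene stay as the last step left them, time stands still between calls to the robot, and variables do not carry over. Pictures are saved under pics/ and viewed, about 8 in all and at most 12, crops included, and the job is handed in when it is done.

Besides the shell and the picture viewer there is one more tool, called after "Emit:" by a JSON object that holds its "name" and its "arguments". servo_tool: Moves the arm, as the interface text tells. Its arguments: {"type":"object","properties":{"commands":{"type":"array"},"newtons":{"type":"number"}},"required":["commands"]}

```bash
ls; mkdir -p pics; python3 - <<'E'
from station import arm
import cv2,numpy as np
print(arm.get_obs())
print(arm.pinch_z)
for n in ("scene","top","wrist"):
    print(n,arm.camera_info(n))
    cv2.imwrite(f"pics/{n}0.png",arm.grab_frame(n))
E
```

```text
pics
{'time': 0.0, 'q': array([ 8.08000494e-01,  2.60712235e-01, -1.39385306e-01,  1.17270425e+00,
       -5.81453533e-06,  1.57081869e+00]), 'joint_velocities': array([-0.00154026,  0.00164403, -0.00199945, -0.00088321, -0.00069883,
        0.00025772]), 'joint_efforts': array([-5.08816775e-04, -4.05685294e+01,  2.53919524e+01,  1.88659964e-02,
       -2.94025376e-04,  2.06135968e-05]), 'tcp_pos': array([0.36227049, 0.37902573, 0.23044397]), 'eef_rot': array([-3.70525804e-04,  3.72228489e-01,  9.28140586e-01, -9.31765649e-04]), 'force': array([ 0.16327866,  0.82758436, -0.30094702]), 'torque': array([ 0.05340843, -0.03096249,  0.04811334]), 'width': 1.0003717849861309}
0.0187
scene {'K': array([[493.88575975,   0.        , 286.46994882],
       [  0.        , 493.88575975, 212.19943003],
       [  0.        ,   0.        ,   1.        ]]), 'xyz': array([1.11237528, 0.24135811, 1.16000838]), 'orientation': array([-0.14804953,  0.53579954,  0.80238824, -0.21719415])}
top {'K': array([[396.22535234,   0.        , 283.75668303],
       [  0.        , 396.22535234, 215.72983074],
       [  0.        ,   0.        ,   1.        ]]), 'xyz': array([0.47068562, 0.05733809, 1.0261842 ]), 'orientation': array([-0.0250119 ,  0.71074181, -0.70137814,  0.0478454 ])}
wrist {'K': array([[325.1922621 ,   0.        , 272.68766309],
       [  0.        , 325.1922621 , 206.04493803],
       [  0.        ,   0.        ,   1.        ]]), 'xyz': array([0.31185157, 0.42644059, 0.37306724]), 'orientation': array([0.12648928, 0.91073619, 0.38943545, 0.05385255])}
```

View pics/scene0.png

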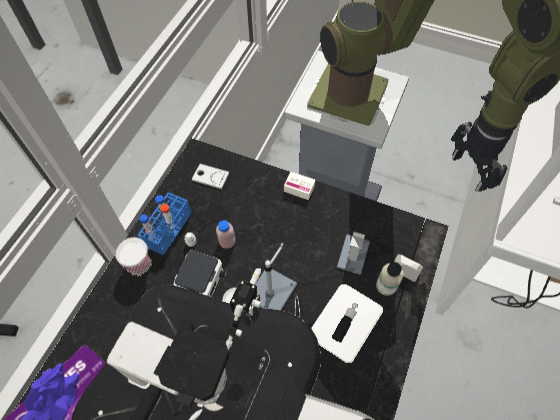

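View pics/top0.png

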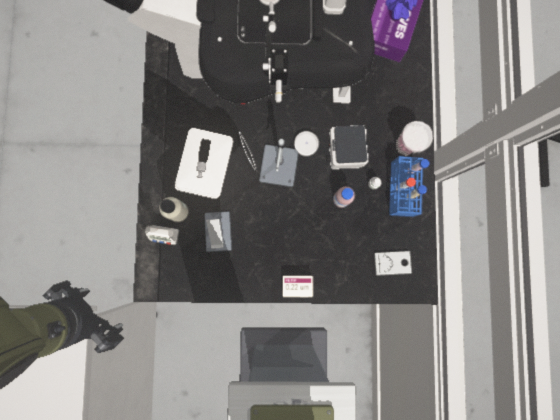

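Scene: the stand is near the centre at (280,160), with the rest at (218,231). The gauge is at (393,263) with its hole at the right end (405,263), pointing to world −y. The oil bottle is at (173,208) and the timer at (162,235), both close to the rest. I'll measure next.

```bash
cat > h.py <<'E'
from station import arm
import cv2,numpy as np
from scipy.spatial.transform import Rotation as Ro
def rot(q): return Ro.from_quat(np.roll(q,-1)).as_matrix()
def ray(n,px,info=None):
    c=info or arm.camera_info(n);K=c["K"]
    a=np.array([(px[0]-K[0,2])/K[0,0],(px[1]-K[1,2])/K[1,1]])
    if n=="wrist":
        r=np.hypot(*a);d=np.array([*(a/r*np.sin(r) if r>0 else a),np.cos(r)])
    else: d=np.array([*a,1.])
    return c["xyz"],rot(c["orientation"])@d
def onz(n,px,z,info=None):
    o,d=ray(n,px,info);return o+d*(z-o[2])/d[2]
def proj(n,P,info=None):
    c=info or arm.camera_info(n);K=c["K"];p=rot(c["orientation"]).T@(np.array(P)-c["xyz"])
    if n=="wrist":
        r=np.arctan2(np.hypot(p[0],p[1]),p[2]);a=p[:2]/np.hypot(p[0],p[1])*r
    else: a=p[:2]/p[2]
    return a*K[0,0]+K[:2,2]
def tri(n1,p1,n2,p2):
    o1,d1=ray(n1,p1);o2,d2=ray(n2,p2)
    d1/=np.linalg.norm(d1);d2/=np.linalg.norm(d2)
    s=np.linalg.lstsq(np.c_[d1,-d2],o2-o1,rcond=None)[0]
    a,b=o1+s[0]*d1,o2+s[1]*d2
    return (a+b)/2,np.linalg.norm(a-b)
E
python3 - <<'E'
from h import *
im=cv2.imread("pics/top0.png")
# gauge
g=cv2.cvtColor(im,cv2.COLOR_BGR2GRAY)
def blob(x0,y0,x1,y1,lo,hi,z):
    m=np.zeros_like(g);m[y0:y1,x0:x1]=cv2.inRange(g,lo,hi)[y0:y1,x0:x1]
    c=max(cv2.findContours(m,cv2.RETR_EXTERNAL,cv2.CHAIN_APPROX_NONE)[0],key=cv2.contourArea)
    pts=np.array([onz("top",p,z)[:2] for p in c[:,0,:].astype(float)],np.float32)
    r=cv2.minAreaRect(pts);print(cv2.contourArea(c),r,cv2.minAreaRect(c));return c
print("gauge");c=blob(365,240,425,285,110,255,.008)
m=np.zeros_like(g);cv2.drawContours(m,[c],-1,255,-1);m=cv2.erode(m,np.ones((5,5)))
d=((g<90)&(m>0)).astype(np.uint8);n,l,s,ce=cv2.connectedComponentsWithStats(d)
for k in range(1,n):
    if s[k,4]>3: print("hole?",s[k],ce[k],onz("top",ce[k],.008))
print("stand");blob(250,135,305,195,60,160,.012)
print("rest");blob(195,200,240,262,60,160,.008)
def crop(f,x,y,w,h,k):
    return cv2.resize(cv2.imread(f)[y:y+h,x:x+w],(w*k,h*k),interpolation=cv2.INTER_CUBIC)
A=np.hstack([crop("pics/top0.png",250,130,60,65,5),crop("pics/top0.png",190,200,60,65,5)])
B=np.hstack([crop("pics/scene0.png",240,230,75,80,4),crop("pics/scene0.png",325,220,75,80,4)])
A=A[:, :600];cv2.imwrite("pics/m1.png",np.vstack([A,B[:270]]))
E
```

```text
gauge
765.5 ((0.4587571620941162, -0.25741705298423767), (0.05857386440038681, 0.09348639845848083), 3.6944775581359863) ((392.82000732421875, 262.7599792480469), (22.90911865234375, 35.94457244873047), 86.8201675415039)
hole? [402 260   5   6  25] [404.04 262.4 ] [ 0.45990834 -0.28677168  0.008     ]
stand
2552.0 ((0.7104363441467285, 0.04401470720767975), (0.15711061656475067, 0.14114874601364136), 1.1629594564437866) ((277.0, 164.5), (59.0, 54.0), 90.0)
rest
1426.0 ((0.5413637161254883, 0.18438506126403809), (0.14675986766815186, 0.08964262902736664), 1.325379729270935) ((221.5, 228.5), (57.0, 35.0), 90.0)
```

View pics/m1.png

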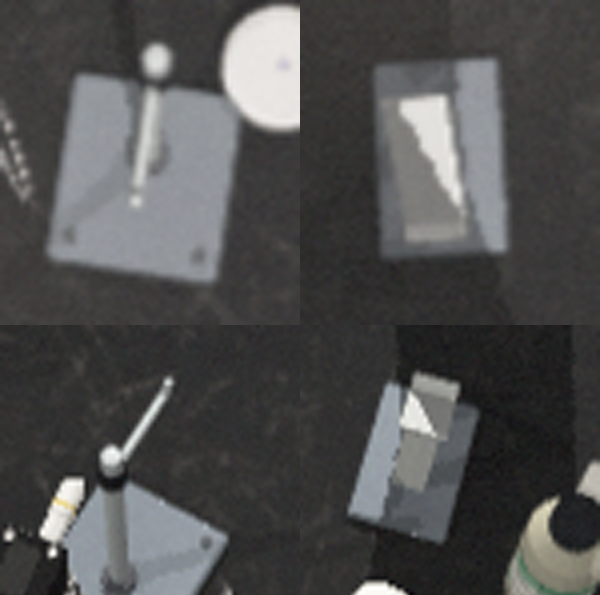

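Top crop: the hook tip is at (136,202), the post top at (157,60), and both base corner sets are clear. Scene crop: the tip is at (168,382).

```bash
python3 - <<'E'
from h import *
def s(p,ox,oy,k): return ((p[0]+.5)/k-.5+ox,(p[1]+.5)/k-.5+oy)
for nm,cs,ox,z in(("stand",[(75,72),(240,98),(217,283),(48,258)],250,.012),("rest",[(375,65),(498,58),(508,250),(383,258)],190-60,.008)):
    P=np.array([onz("top",s(c,ox,130 if nm=="stand" else 200,5),z)[:2] for c in cs])
    f,r,b,l=P  # far-left, far-right, near-right, near-left
    dx=(f+r-b-l)/2; dy=(f+l-r-b)/2
    print(nm,P.mean(0),"len",np.hypot(*dx),np.hypot(*dy),"yaw",np.arctan2(dx[1],dx[0]),np.arctan2(-dy[0],dy[1]))
t=tri("top",s((136,202),250,130,5),"scene",s((168,382-325),240,230,4));print("tip",t)
p=tri("top",s((157,60),250,130,5),"scene",s((111,458-325),240,230,4));print("post",p)
print("tip@.176",onz("top",s((136,202),250,130,5),.179),"post@.193",onz("top",s((157,60),250,130,5),.193))
# rest lip: top of slope edge corners and lip corners in top crop
for q,z in (((385,97),.0916),((447,97),.0916),((405,242),.04),((467,237),.04)): print(onz("top",s(q,130,200,5),z))
E
```

```text
stand [0.70850354 0.04006643] len 0.09950902722701598 0.08807438591534412 yaw -0.11850358775628352 -0.13522570909426337
rest [0.53429987 0.19348224] len 0.09888959888115817 0.0632436337216168 yaw 0.07498006845232333 0.0744855815682894
tip (array([0.65774045, 0.04685348, 0.18147994]), np.float64(0.00017257787048580004))
post (array([0.71729411, 0.03880803, 0.19423003]), np.float64(0.00018207081424975518))
tip@.176 [0.65831356 0.0467393  0.179     ] post@.193 [0.71768462 0.03869274 0.193     ]
[0.55713949 0.20938919 0.0916    ]
[0.55756649 0.18032716 0.0916    ]
[0.49020018 0.20571161 0.04      ]
[0.49303684 0.17531838 0.04      ]
```

Measurements agree with the given sizes:

| Item | Position |
|---|---|
| Stand | yaw −0.135, hook tip (0.658, 0.047), post (0.7175, 0.0388) |
| Rest | yaw 0.075, seat (0.499, 0.191, 0.035) |
| Gauge | centre (0.459, −0.257), heading about −87° |

I'm starting to move.

Emit:
{"name": "servo_tool", "arguments": {"commands": [{"delta_pos": [0, 0, 0], "spin": 0.151, "claw": 0}, {"delta_pos": [0, 0, 0], "spin": 0.151, "claw": 0}, {"delta_pos": [0, 0, 0], "spin": 0.151, "claw": 0}, {"delta_pos": [0, 0, 0], "spin": 0.151, "claw": 0}, {"delta_pos": [0, 0, 0], "spin": 0.151, "claw": 0}], "newtons": 20}}

```text
time: 0.78
tcp_pos: [0.3625, 0.3793, 0.2309]
eef_rot: [-0.0, 0.69, 0.724, -0.0]
force: [0.3, 0.1, -0.4]
width: 1.002
```

Emit:
{"name": "servo_tool", "arguments": {"commands": [{"delta_pos": [-5.5, 0.8, 0], "spin": 0, "claw": 0}, {"delta_pos": [-5.5, 0.8, 0], "spin": 0, "claw": 0}, {"delta_pos": [-5.5, 0.8, 0], "spin": 0, "claw": 0}, {"delta_pos": [-5.5, 0.8, 0], "spin": 0, "claw": 0}, {"delta_pos": [-5.5, 0.8, 0], "spin": 0, "claw": 0}]}}

```text
time: 1.4
tcp_pos: [0.4172, 0.1053, 0.2312]
eef_rot: [0.0, 0.688, 0.726, 0.0]
force: [0.3, 0.4, 0.6]
width: 1.006
```

Emit:
{"name": "servo_tool", "arguments": {"commands": [{"delta_pos": [-5.5, 0.8, 0], "spin": 0, "claw": 0}, {"delta_pos": [-5.5, 0.8, 0], "spin": 0, "claw": 0}, {"delta_pos": [-5.5, 0.8, 0], "spin": 0, "claw": 0}, {"delta_pos": [-5.5, 0.8, 0], "spin": 0, "claw": 0}, {"delta_pos": [-5.5, 0.8, 0], "spin": 0, "claw": 0}]}}

```text
time: 2.02
tcp_pos: [0.4717, -0.1673, 0.2311]
eef_rot: [-0.0, 0.688, 0.726, 0.0]
force: [0.9, 0.6, 1.2]
width: 0.999
```

```bash
cat >> h.py <<'E'
def st(target=None):
    o=arm.get_obs();R=rot(o["eef_rot"]);y=R[:,1]
    print("t",round(o["time"],2),"tcp",o["tcp_pos"].round(4),"yang",round(float(np.arctan2(y[1],y[0])),4),"zt",R[:,2].round(3),"w",round(o["width"],3),"F",o["force"].round(1),"q",o["q"].round(2))
    if target is not None: print("delta cm",(R.T@(np.array(target)-o["tcp_pos"])*100).round(2))
    return o,R
E
python3 - <<'E'
from h import *
st([.4597,-.2754,.1])
info=arm.camera_info("wrist");im=arm.grab_frame("wrist");cv2.imwrite("pics/w1.png",im)
print(proj("wrist",[.4588,-.2574,.008],info),proj("wrist",[.4599,-.2868,.008],info))
E
```

```text
t 2.02 tcp [ 0.4717 -0.1673  0.2311] yang 0.0527 zt [-0.  0. -1.] w 0.999 F [0.9 0.6 1.2] q [-0.34  0.22 -0.19  1.16  0.    1.18]
delta cm [-10.74  -1.77  13.11]
[258.60317936 249.1800048 ] [258.62194156 270.55981581]
```

View pics/w1.png

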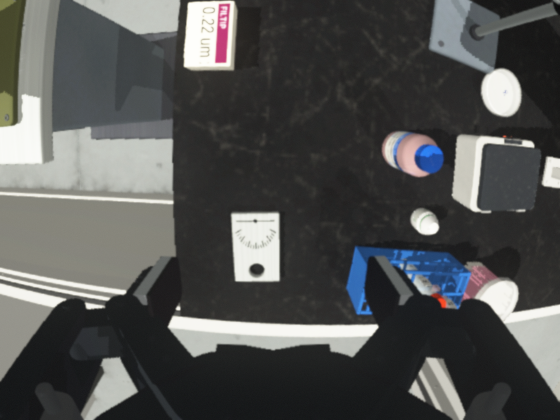

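Wrist view: gauge corners at (231,213), (278,212), (281,281) and (235,283), hole at (257,269.5). That is within about 3 mm of the top-camera estimate, so I'll use the average and grip 18 mm toward the hole.

Emit:
{"name": "servo_tool", "arguments": {"commands": [{"delta_pos": [-4.0, -0.7, 0], "spin": -0.025, "claw": 0}, {"delta_pos": [-4.0, -0.7, 3], "spin": 0, "claw": 0}, {"delta_pos": [-2.6, -0.4, 4], "spin": 0, "claw": 0}, {"delta_pos": [0, 0, 4.5], "spin": 0, "claw": 0}, {"delta_pos": [0, 0, 4], "spin": 0, "claw": 0}]}}

```text
time: 2.7
tcp_pos: [0.4604, -0.2724, 0.0745]
eef_rot: [-0.001, 0.679, 0.734, -0.0]
force: [0.6, -1.0, -0.3]
width: 1.0
```

Emit:
{"name": "servo_tool", "arguments": {"commands": [{"delta_pos": [0, 0, 4], "spin": 0, "claw": 0}, {"delta_pos": [0, 0, 2.5], "spin": 0, "claw": 0}, {"delta_pos": [0, 0, 0], "spin": 0, "claw": 40}, {"delta_pos": [0, 0, 0], "spin": 0, "claw": 60}, {"delta_pos": [0, 0, 0], "spin": 0, "claw": 60}]}}

```text
time: 3.32
tcp_pos: [0.4623, -0.2731, 0.0127]
eef_rot: [0.001, 0.679, 0.734, 0.0]
force: [0.2, 0.7, -0.4]
width: 0.763
```

```bash
python3 - <<'E'
from h import *
st([.4588,-.274,-.002])
E
```

```text
t 3.33 tcp [ 0.4623 -0.2731  0.0127] yang 0.0781 zt [ 0.002 -0.001 -1.   ] w 0.763 F [ 0.2  0.7 -0.4] q [-0.53  0.47 -0.46  0.65 -0.    0.96]
delta cm [-0.06 -0.36  1.47]
```

Emit:
{"name": "servo_tool", "arguments": {"commands": [{"delta_pos": [0, -0.3, 0.8], "spin": 0, "claw": 60}, {"delta_pos": [0, 0, 0.6], "spin": 0, "claw": 60}, {"delta_pos": [0, 0, 0], "spin": 0, "claw": 120}, {"delta_pos": [0, 0, 0], "spin": 0, "claw": 120}, {"delta_pos": [0, 0, 0], "spin": 0, "claw": 255}], "newtons": 40}}

```text
time: 3.95
tcp_pos: [0.458, -0.2726, -0.0028]
eef_rot: [-0.0, 0.679, 0.734, -0.0]
force: [-0.5, -0.0, -0.8]
width: 0.639
```

Emit:
{"name": "servo_tool", "arguments": {"commands": [{"delta_pos": [0, 0, 0], "spin": 0, "claw": 255}, {"delta_pos": [0, 0, 0], "spin": 0, "claw": 255}, {"delta_pos": [0, 0, 0], "spin": 0, "claw": 255}, {"delta_pos": [0, 0, -2], "spin": 0, "claw": 255}, {"delta_pos": [0, 0, -3], "spin": 0, "claw": 255}]}}

```text
time: 4.58
tcp_pos: [0.4571, -0.2721, 0.0469]
eef_rot: [-0.001, 0.679, 0.734, -0.0]
force: [1.0, -0.3, -0.6]
width: 0.641
```

```bash
python3 - <<'E'
from h import *
st()
E
```

```text
t 4.58 tcp [ 0.4571 -0.2721  0.0469] yang 0.078 zt [-0.002  0.001 -1.   ] w 0.641 F [ 1.  -0.3 -0.6] q [-0.54  0.42 -0.42  0.73 -0.    0.96]
```

The gauge is held (54.5 mm opening). Next I carry it to above the rest and turn it.

Emit:
{"name": "servo_tool", "arguments": {"commands": [{"delta_pos": [0, 0, -5], "spin": 0, "claw": 255}, {"delta_pos": [3, 0, -5], "spin": 0, "claw": 255}, {"delta_pos": [5, 1.2, -3], "spin": 0, "claw": 255}, {"delta_pos": [5, 1.2, 0], "spin": 0, "claw": 255}, {"delta_pos": [5, 1.2, 0], "spin": 0, "claw": 255}]}}

```text
time: 5.2
tcp_pos: [0.4804, -0.0891, 0.1781]
eef_rot: [0.001, 0.679, 0.734, 0.001]
force: [-0.2, 0.6, -1.8]
width: 0.64
```

Emit:
{"name": "servo_tool", "arguments": {"commands": [{"delta_pos": [5, 1.2, 0], "spin": 0, "claw": 255}, {"delta_pos": [5, 1.2, 0], "spin": 0, "claw": 255}, {"delta_pos": [5, 1.2, 0], "spin": 0, "claw": 255}, {"delta_pos": [5, 1.2, 0], "spin": 0, "claw": 255}, {"delta_pos": [5, 1.2, 0], "spin": 0, "claw": 255}]}}

```text
time: 5.82
tcp_pos: [0.5202, 0.1651, 0.1773]
eef_rot: [0.0, 0.679, 0.734, 0.0]
force: [1.2, 0.0, -1.5]
width: 0.64
```

Emit:
{"name": "servo_tool", "arguments": {"commands": [{"delta_pos": [2.5, 0.5, 0], "spin": -0.174, "claw": 255}, {"delta_pos": [0, 0, 0], "spin": -0.174, "claw": 255}, {"delta_pos": [0, 0, 0], "spin": -0.174, "claw": 255}, {"delta_pos": [0, 0, 0], "spin": -0.174, "claw": 255}, {"delta_pos": [0, 0, 0], "spin": -0.174, "claw": 255}]}}

```text
time: 6.45
tcp_pos: [0.5231, 0.1888, 0.1771]
eef_rot: [-0.0, 0.304, 0.953, -0.0]
force: [0.6, -1.0, -1.7]
width: 0.641
```

Emit:
{"name": "servo_tool", "arguments": {"commands": [{"delta_pos": [0, 0, 0], "spin": -0.174, "claw": 255}, {"delta_pos": [0, 0, 0], "spin": -0.174, "claw": 255}, {"delta_pos": [0, 0, 0], "spin": -0.174, "claw": 255}, {"delta_pos": [0, 0, 0], "spin": -0.174, "claw": 255}, {"delta_pos": [0, 0, 0], "spin": 0, "claw": 255}]}}

```text
time: 7.08
tcp_pos: [0.5231, 0.1888, 0.1772]
eef_rot: [-0.0, -0.036, 0.999, -0.0]
force: [0.0, 0.4, -1.4]
width: 0.639
```

```bash
python3 - <<'E'
from h import *
st([.5299,.1932,.095])
cv2.imwrite("pics/w2.png",arm.grab_frame("wrist"))
E
```

```text
t 7.08 tcp [0.5231 0.1888 0.1772] yang 1.642 zt [-0. -0. -1.] w 0.639 F [ 0.   0.4 -1.4] q [ 0.35  0.34 -0.17  1.06  0.    0.28]
delta cm [-0.71  0.4   8.22]
```

View pics/w2.png

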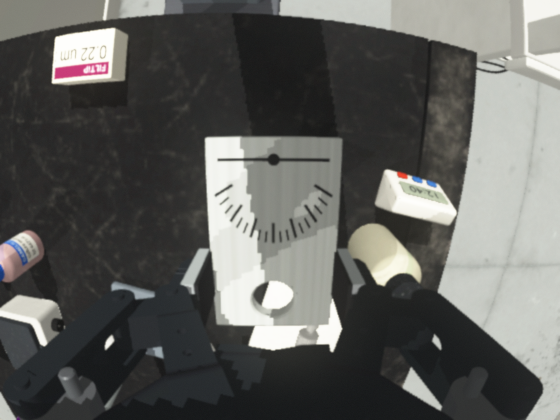

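The gauge is held face up with its hole end toward +x, slightly angled but fine. I'm lowering it to the slope's top edge and levering it to 45°.

Emit:
{"name": "servo_tool", "arguments": {"commands": [{"delta_pos": [-0.7, 0.4, 3], "spin": 0, "claw": 255}, {"delta_pos": [0, 0, 3], "spin": 0, "claw": 255}, {"delta_pos": [0, 0, 2.2], "spin": 0, "claw": 255}, {"delta_pos": [0, 0, 0.4], "spin": 0, "claw": 255}, {"delta_pos": [0, 0, 0.3], "spin": 0, "claw": 255}], "newtons": 20}}

```text
time: 7.75
tcp_pos: [0.5304, 0.1935, 0.0887]
eef_rot: [0.0, -0.036, 0.999, 0.0]
force: [-0.2, 0.4, -1.5]
width: 0.645
```

Emit:
{"name": "servo_tool", "arguments": {"commands": [{"delta_pos": [0, 0, 0.3], "spin": 0, "claw": 255}, {"delta_pos": [0, 0, 0.4], "spin": 0, "claw": 255}, {"delta_pos": [-0.25, 0, 0.25], "spin": 0, "claw": 255}, {"delta_pos": [-0.25, 0, 0.25], "spin": 0, "claw": 255}, {"delta_pos": [0, 0, 0], "spin": 0, "claw": 255}]}}

```text
time: 8.38
tcp_pos: [0.5318, 0.1935, 0.0786]
eef_rot: [-0.002, -0.037, 0.999, 0.0]
force: [-11.4, -1.4, 15.0]
width: 0.642
```

```bash
python3 - <<'E'
from h import *
st([.5350,.1936,.0766])
cv2.imwrite("pics/w3.png",arm.grab_frame("wrist"))
E
```

```text
t 8.38 tcp [0.5318 0.1935 0.0786] yang 1.6441 zt [-0.004  0.001 -1.   ] w 0.642 F [-11.4  -1.4  15. ] q [ 0.35  0.44 -0.29  0.84  0.    0.27]
delta cm [-0.32 -0.02  0.19]
```

View pics/w3.png

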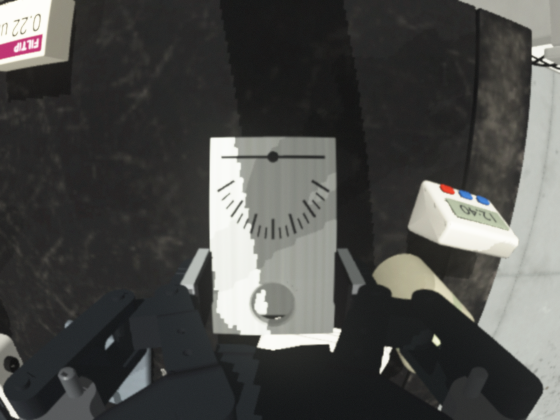

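The plate has pivoted about 27° (contact force about 18 N), so I'll continue up the slope.

Emit:
{"name": "servo_tool", "arguments": {"commands": [{"delta_pos": [-0.3, 0, 0], "spin": 0, "claw": 255}, {"delta_pos": [-0.3, 0, 0.1], "spin": 0, "claw": 255}, {"delta_pos": [-0.2, 0, 0.2], "spin": 0, "claw": 255}, {"delta_pos": [0, 0, 0.2], "spin": 0, "claw": 255}, {"delta_pos": [0, 0, 0], "spin": 0, "claw": 255}]}}

```text
time: 9.05
tcp_pos: [0.5369, 0.1938, 0.0738]
eef_rot: [-0.005, -0.037, 0.999, 0.0]
force: [-18.1, -1.9, 21.5]
width: 0.642
```

```bash
python3 - <<'E'
from h import *
st([.5350,.1936,.0766])
E
```

```text
t 9.05 tcp [0.5369 0.1938 0.0738] yang 1.6445 zt [-0.009  0.    -1.   ] w 0.642 F [-18.1  -1.9  21.5] q [ 0.34  0.45 -0.28  0.85  0.    0.27]
delta cm [ 0.19 -0.   -0.28]
```

Emit:
{"name": "servo_tool", "arguments": {"commands": [{"delta_pos": [0.2, 0, -0.3], "spin": 0, "claw": 255}, {"delta_pos": [0.1, 0, -0.2], "spin": 0, "claw": 255}, {"delta_pos": [0, 0, 0], "spin": 0, "claw": 60}, {"delta_pos": [0, 0, 0], "spin": 0, "claw": 50}, {"delta_pos": [0, 0, 0], "spin": 0, "claw": 40}]}}

```text
time: 9.68
tcp_pos: [0.5403, 0.1941, 0.0762]
eef_rot: [0.0, -0.037, 0.999, 0.0]
force: [-0.2, -0.0, 0.5]
width: 0.845
```

Emit:
{"name": "servo_tool", "arguments": {"commands": [{"delta_pos": [0, 0, 0], "spin": 0, "claw": 30}, {"delta_pos": [0, 0, 0], "spin": 0, "claw": 30}, {"delta_pos": [0, 0, -1], "spin": 0, "claw": 30}, {"delta_pos": [0, 0, -2], "spin": 0, "claw": 30}, {"delta_pos": [0, 0, 0], "spin": 0, "claw": 30}]}}

```text
time: 10.3
tcp_pos: [0.5416, 0.1947, 0.1084]
eef_rot: [0.002, -0.037, 0.999, 0.001]
force: [-1.0, -0.5, -0.6]
width: 0.88
```

```bash
python3 - <<'E'
from h import *
st()
info=arm.camera_info("wrist")
cv2.imwrite("pics/w4.png",arm.grab_frame("wrist"))
S=np.array([.4994,.1909,.035]);r=np.array([.9972,.0749,0]);z=np.array([0,0,1]);l=np.array([-.0749,.9972,0])
e=(r+z)/2**.5;n=(z-r)/2**.5
for u,v in((90,28),(90,-28),(0,-28),(0,28),(75,0)): print(u,v,proj("wrist",S+u*1e-3*e+.008*n+v*1e-3*l,info).round(1))
E
```

```text
t 10.3 tcp [0.5416 0.1947 0.1084] yang 1.644 zt [ 0.004  0.001 -1.   ] w 0.88 F [-1.  -0.5 -0.6] q [ 0.34  0.42 -0.24  0.91  0.    0.27]
90 28 [326.1 286.6]
90 -28 [218.6 286.9]
0 -28 [228.9 149.6]
0 28 [315.1 149.4]
75 0 [272.3 260.4]
```

View pics/w4.png

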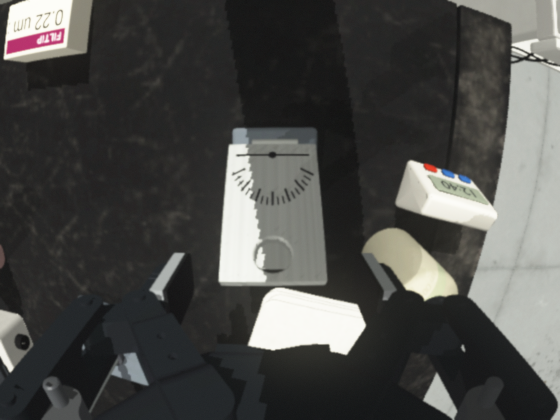

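The gauge now sits at 45° on the slope against the lip. The corners at (219,286), (326,285) and (319,145) match the predicted seated pose to 1–4 px. I'll regrip there, deeper in the pads.

Emit:
{"name": "servo_tool", "arguments": {"commands": [{"delta_pos": [0, 0, 1.5], "spin": 0, "claw": 30}, {"delta_pos": [0, 0, 1.5], "spin": 0, "claw": 30}, {"delta_pos": [0, 0, 1.3], "spin": 0, "claw": 30}, {"delta_pos": [0, 0, 0], "spin": 0, "claw": 90}, {"delta_pos": [0, 0, 0], "spin": 0, "claw": 255}], "newtons": 20}}

```text
time: 10.98
tcp_pos: [0.5398, 0.194, 0.063]
eef_rot: [-0.0, -0.037, 0.999, -0.0]
force: [0.5, -0.5, -0.6]
width: 0.648
```

Emit:
{"name": "servo_tool", "arguments": {"commands": [{"delta_pos": [0, 0, 0], "spin": 0, "claw": 255}, {"delta_pos": [0, 0, 0], "spin": 0, "claw": 255}, {"delta_pos": [0.2, 0, 0.2], "spin": 0, "claw": 255}, {"delta_pos": [0.2, 0, 0.2], "spin": 0, "claw": 255}, {"delta_pos": [0, 0, 0], "spin": 0, "claw": 255}]}}

```text
time: 11.6
tcp_pos: [0.5387, 0.1942, 0.0615]
eef_rot: [0.003, -0.037, 0.999, 0.0]
force: [0.8, -1.5, 7.7]
width: 0.65
```

```bash
python3 - <<'E'
from h import *
st()
E
```

```text
t 11.6 tcp [0.5387 0.1942 0.0615] yang 1.6439 zt [ 0.006  0.001 -1.   ] w 0.65 F [ 0.8 -1.5  7.7] q [ 0.35  0.46 -0.31  0.8  -0.    0.27]
```

Emit:
{"name": "servo_tool", "arguments": {"commands": [{"delta_pos": [0.3, 0, -0.22], "spin": 0, "claw": 255}, {"delta_pos": [0.3, 0, -0.22], "spin": 0, "claw": 255}, {"delta_pos": [0.3, 0, -0.22], "spin": 0, "claw": 255}, {"delta_pos": [0.3, 0, -0.22], "spin": 0, "claw": 255}, {"delta_pos": [0, 0, 0], "spin": 0, "claw": 255}]}}

```text
time: 12.22
tcp_pos: [0.5227, 0.1926, 0.0678]
eef_rot: [-0.001, -0.037, 0.999, -0.0]
force: [-0.3, 0.2, -1.2]
width: 0.653
```

```bash
python3 - <<'E'
from h import *
st()
cv2.imwrite("pics/w5.png",arm.grab_frame("wrist"))
E
```

```text
t 12.22 tcp [0.5227 0.1926 0.0678] yang 1.6441 zt [-0.002 -0.    -1.   ] w 0.653 F [-0.3  0.2 -1.2] q [ 0.35  0.43 -0.33  0.81  0.    0.28]
```

View pics/w5.png

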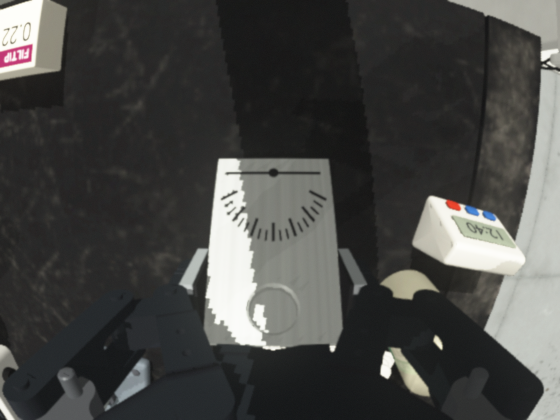

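The force is zero, so the tail slipped up over the lip and the gauge hangs in the grip. Its corners are (219,159), (328,159), (344,345) and (204,345); I'll compute the tilt from the known 56 mm width.

```bash
cat >> h.py <<'E'
def tilt(tl,tr,hl,hr,info=None):
    "gauge tail/hole-end midpoints from corner pixels and known 56 mm width"
    out=[]
    for a,b in((tl,tr),(hl,hr)):
        o,d1=ray("wrist",a,info);_,d2=ray("wrist",b,info)
        d1/=np.linalg.norm(d1);d2/=np.linalg.norm(d2)
        k=.056/np.linalg.norm(d1-d2);out.append(o+k*(d1+d2)/2)
    v=out[1]-out[0]
    print("tail",out[0].round(4),"hole end",out[1].round(4),"len",np.linalg.norm(v).round(4),"tilt deg",np.degrees(np.arctan2(v[2],np.hypot(v[0],v[1]))).round(1))
E
python3 - <<'E'
from h import *
tilt((219,159),(328,159),(204,345),(344,345))
E
```

```text
tail [0.4745 0.189  0.0455] hole end [0.5391 0.1938 0.1098] len 0.0912 tilt deg 44.8
```

The tilt is 44.8° (length checks at 91 mm), and the hole sits about 9 mm ahead of and 28 mm above the TCP. Both routes agree to 1 mm. The upturned hook end is nearly parallel to the hole axis at 45°, so the gauge can go on along that line and then swing down when released. I'll tighten the grip and go to the staging point in front of the hook.

Emit:
{"name": "servo_tool", "arguments": {"commands": [{"delta_pos": [0, 0, 0], "spin": 0, "claw": 255}, {"delta_pos": [0, 0, -2.5], "spin": 0, "claw": 255}, {"delta_pos": [0, 0, -4], "spin": 0, "claw": 255}, {"delta_pos": [0, 0, -4], "spin": 0.104, "claw": 255}, {"delta_pos": [0, 0, 0], "spin": 0.104, "claw": 255}], "newtons": 50}}

```text
time: 12.9
tcp_pos: [0.5261, 0.1937, 0.1764]
eef_rot: [0.003, 0.069, 0.998, 0.001]
force: [0.4, 0.6, -1.1]
width: 0.644
```

Emit:
{"name": "servo_tool", "arguments": {"commands": [{"delta_pos": [-3, -3.1, 0], "spin": 0, "claw": 255}, {"delta_pos": [-3, -3.1, 0], "spin": 0, "claw": 255}, {"delta_pos": [-3, -3.1, 0], "spin": 0, "claw": 255}, {"delta_pos": [-3, -3.1, 0], "spin": 0, "claw": 255}, {"delta_pos": [0, 0, 0], "spin": 0, "claw": 255}]}}

```text
time: 13.52
tcp_pos: [0.6275, 0.0513, 0.1721]
eef_rot: [-0.0, 0.069, 0.998, -0.0]
force: [0.0, 1.2, -1.5]
width: 0.646
```

```bash
python3 - <<'E'
from h import *
st([.6243,.0513,.1728])
ims=[]
info=arm.camera_info("wrist");w=arm.grab_frame("wrist")
t=arm.grab_frame("top")[130:190,240:320];s=arm.grab_frame("scene")[215:290,235:335]
print(proj("wrist",[.658,.0468,.176],info))
t=cv2.resize(t,(320,240),interpolation=3);s=cv2.resize(s,(400,300),interpolation=3)
cv2.imwrite("pics/w6.png",w);c=np.zeros((300,720,3),np.uint8);c[:240,:320]=t;c[:,320:]=s
cv2.imwrite("pics/c6.png",c)
E
```

```text
t 13.53 tcp [0.6275 0.0513 0.1721] yang 1.4321 zt [-0.    -0.001 -1.   ] w 0.646 F [ 0.   1.2 -1.5] q [ 0.08  0.47  0.02  1.13 -0.    0.22]
delta cm [ 0.32 -0.05 -0.07]
[273.16277518 320.02233375]
```

View pics/w6.png

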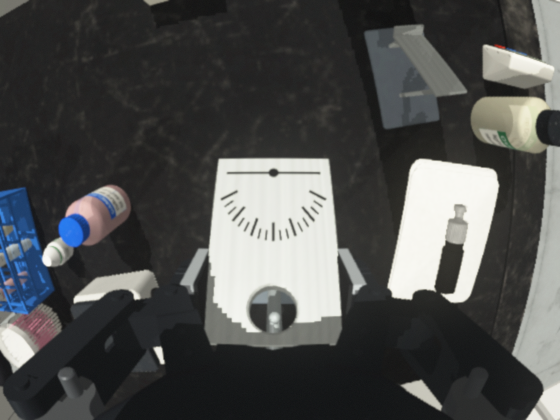

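View pics/c6.png

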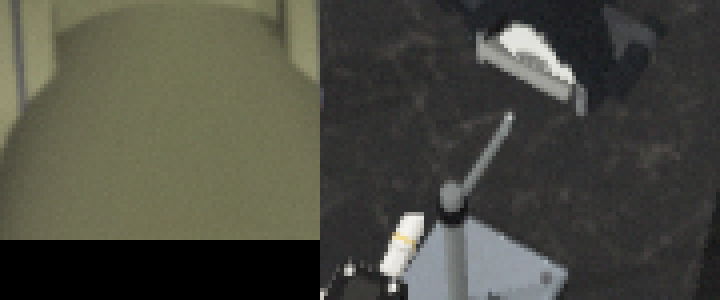

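Wrist view: the hook tip shows through the gauge hole at (273,318), predicted (273,320), centred laterally. The gauge's pose in the grip is unchanged. I'm inserting along the hole axis.

Emit:
{"name": "servo_tool", "arguments": {"commands": [{"delta_pos": [-0.5, 0, 0.6], "spin": 0, "claw": 255}, {"delta_pos": [-0.5, 0, 0.6], "spin": 0, "claw": 255}, {"delta_pos": [-0.5, 0, 0.6], "spin": 0, "claw": 255}, {"delta_pos": [-0.3, 0, 0.3], "spin": 0, "claw": 255}, {"delta_pos": [0, 0, 0], "spin": 0, "claw": 255}]}}

```text
time: 14.3
tcp_pos: [0.6441, 0.0515, 0.1516]
eef_rot: [-0.0, 0.067, 0.998, -0.0]
force: [-0.3, -0.5, -0.4]
width: 0.644
```

```bash
cat >> h.py <<'E'
def C():
    o,R=st();p=o["tcp_pos"]-np.array([.658,.0468,.17]);d=np.array([.991,-.1335,0]);
    print("hole a",round(-(p@d+.009)*1e3,1),"z",round((p[2]+.0282)*1e3,1),"lat",round((p@np.array([.1335,.991,0]))*1e3,1))
E
python3 - <<'E'
from h import *
C()
E
```

```text
t 14.3 tcp [0.6441 0.0515 0.1516] yang 1.436 zt [-0.001 -0.    -1.   ] w 0.644 F [-0.3 -0.5 -0.4] q [ 0.08  0.51  0.04  1.1  -0.    0.21]
hole a 5.4 z 9.8 lat 2.8
```

Emit:
{"name": "servo_tool", "arguments": {"commands": [{"delta_pos": [-0.3, -0.2, 0.25], "spin": 0, "claw": 255}, {"delta_pos": [-0.3, 0, 0.25], "spin": 0, "claw": 255}, {"delta_pos": [-0.3, 0, 0.25], "spin": 0, "claw": 255}, {"delta_pos": [-0.15, 0, 0], "spin": 0, "claw": 255}, {"delta_pos": [0, 0, 0], "spin": 0, "claw": 255}]}}

```text
time: 14.92
tcp_pos: [0.6544, 0.048, 0.1446]
eef_rot: [0.0, 0.067, 0.998, 0.0]
force: [0.1, 0.3, -0.6]
width: 0.649
```

```bash
python3 - <<'E'
from h import *
C()
E
```

```text
t 14.93 tcp [0.6544 0.048  0.1446] yang 1.436 zt [ 0.  0. -1.] w 0.649 F [ 0.1  0.3 -0.6] q [0.07 0.53 0.05 1.1  0.   0.21]
hole a -5.2 z 2.8 lat 0.7
```

Emit:
{"name": "servo_tool", "arguments": {"commands": [{"delta_pos": [-0.25, 0, 0.05], "spin": 0, "claw": 255}, {"delta_pos": [-0.25, 0, 0.05], "spin": 0, "claw": 255}, {"delta_pos": [-0.2, 0, 0], "spin": 0, "claw": 255}, {"delta_pos": [0, 0, 0], "spin": 0, "claw": 255}, {"delta_pos": [0, 0, 0], "spin": 0, "claw": 255}]}}

```text
time: 15.55
tcp_pos: [0.6612, 0.0471, 0.1436]
eef_rot: [-0.0, 0.067, 0.998, -0.0]
force: [0.0, 0.9, -1.4]
width: 0.639
```

```bash
python3 - <<'E'
from h import *
C()
w=arm.grab_frame("wrist");s=arm.grab_frame("scene")[205:280,240:340]
c=np.zeros((420,800,3),np.uint8);c[:,:400]=w[:,80:480];c[:300,400:]=cv2.resize(s,(400,300),interpolation=3)
cv2.imwrite("pics/c7.png",c)
E
```

```text
t 15.55 tcp [0.6612 0.0471 0.1436] yang 1.436 zt [-0. -0. -1.] w 0.639 F [ 0.   0.9 -1.4] q [ 0.07  0.54  0.07  1.1  -0.    0.21]
hole a -12.1 z 1.8 lat 0.7
```

View pics/c7.png

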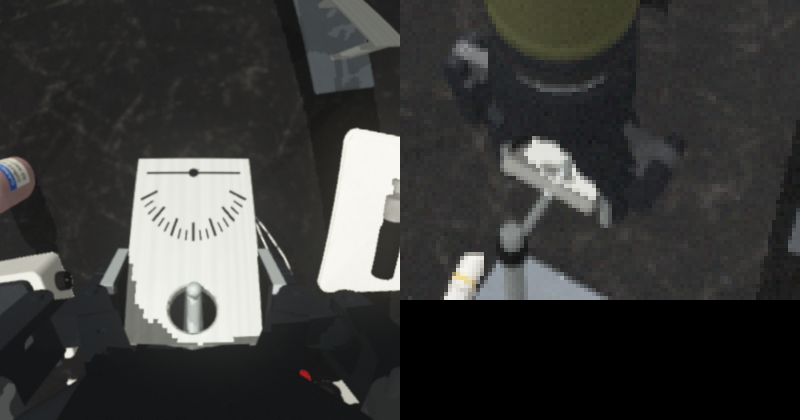

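Wrist view: the hook tip emerges through the hole at (194,290) in the crop, well centred, and no contact force shows. I'm lowering onto the hook, then releasing.

Emit:
{"name": "servo_tool", "arguments": {"commands": [{"delta_pos": [0, 0, 0.15], "spin": 0, "claw": 255}, {"delta_pos": [0, 0, 0.15], "spin": 0, "claw": 255}, {"delta_pos": [0, 0, 0], "spin": 0, "claw": 60}, {"delta_pos": [0, 0, 0], "spin": 0, "claw": 30}, {"delta_pos": [0, 0, 0], "spin": 0, "claw": 0}]}}

```text
time: 16.27
tcp_pos: [0.6613, 0.0471, 0.1408]
eef_rot: [0.0, 0.067, 0.998, 0.0]
force: [-0.0, -0.2, -0.1]
width: 0.996
```

Emit:
{"name": "servo_tool", "arguments": {"commands": [{"delta_pos": [0, 0, 0], "spin": 0, "claw": 0}, {"delta_pos": [0, 0, 0], "spin": 0, "claw": 0}, {"delta_pos": [0, 0, 0], "spin": 0, "claw": 0}, {"delta_pos": [0, 0, 0], "spin": 0, "claw": 0}, {"delta_pos": [0, 0, 0], "spin": 0, "claw": 0}]}}

```text
time: 16.9
tcp_pos: [0.6612, 0.0471, 0.1406]
eef_rot: [-0.0, 0.067, 0.998, -0.0]
force: [-0.1, 0.2, 0.2]
width: 0.997
```

Emit:
{"name": "servo_tool", "arguments": {"commands": [{"delta_pos": [0, 0, -1.5], "spin": 0, "claw": 0}, {"delta_pos": [0, 0, -1.5], "spin": 0, "claw": 0}, {"delta_pos": [0, 0, -2.5], "spin": 0, "claw": 0}, {"delta_pos": [0, 0, -3], "spin": 0, "claw": 0}, {"delta_pos": [0, 0, -3], "spin": 0, "claw": 0}]}}

```text
time: 17.52
tcp_pos: [0.6614, 0.0472, 0.2582]
eef_rot: [0.001, 0.067, 0.998, 0.0]
force: [0.5, -0.2, 0.7]
width: 1.001
```

Emit:
{"name": "servo_tool", "arguments": {"commands": [{"delta_pos": [4, 0, -1], "spin": 0, "claw": 0}, {"delta_pos": [5, 0, 0], "spin": 0, "claw": 0}, {"delta_pos": [5, 0, 0], "spin": 0, "claw": 0}, {"delta_pos": [5, 0, 0], "spin": 0, "claw": 0}, {"delta_pos": [5, 0, 0], "spin": 0, "claw": 0}]}}

```text
time: 18.15
tcp_pos: [0.4222, 0.0796, 0.2671]
eef_rot: [0.001, 0.067, 0.998, 0.0]
force: [-1.4, 1.3, 0.1]
width: 0.998
```

Emit:
{"name": "servo_tool", "arguments": {"commands": [{"delta_pos": [2, 0, 0], "spin": 0, "claw": 0}, {"delta_pos": [0, 0, 0], "spin": 0, "claw": 0}, {"delta_pos": [0, 0, 0], "spin": 0, "claw": 0}, {"delta_pos": [0, 0, 0], "spin": 0, "claw": 0}, {"delta_pos": [0, 0, 0], "spin": 0, "claw": 0}]}}

```text
time: 18.77
tcp_pos: [0.4044, 0.082, 0.2653]
eef_rot: [-0.0, 0.068, 0.998, -0.0]
force: [0.3, 1.0, 0.4]
width: 1.001
```

```bash
python3 - <<'E'
from h import *
st()
info=arm.camera_info("wrist");w=arm.grab_frame("wrist");t=arm.grab_frame("top")[110:230,240:340];s=arm.grab_frame("scene")[220:310,240:330]
cv2.imwrite("pics/f_w.png",w)
print("wrist px tip",proj("wrist",[.658,.0468,.176],info),"hole exp",proj("wrist",[.678,.044,.163],info))
c=np.zeros((600,800,3),np.uint8)
c[:315,:420]=cv2.resize(w,(420,315),interpolation=cv2.INTER_AREA)
c[:360,430:790]=cv2.resize(s,(360,360),interpolation=3)
p=proj("wrist",[.678,.044,.14],info).astype(int);x,y=np.clip(p[0]-65,0,430),np.clip(p[1]-40,0,340)
print(x,y);c[320:560,:390]=cv2.resize(w[y:y+80,x:x+130],(390,240),interpolation=3)
c[365:600,430:626]=cv2.resize(t[:,:],(196,235),interpolation=3)
cv2.imwrite("pics/c8.png",c)
E
```

```text
t 18.77 tcp [0.4044 0.082  0.2653] yang 1.4355 zt [-0. -0. -1.] w 1.001 F [0.3 1.  0.4] q [ 0.2   0.05 -0.3   1.21 -0.    0.34]
wrist px tip [272.43188679 425.80304507] hole exp [272.36684086 426.66373154]
207 340
```

View pics/c8.png

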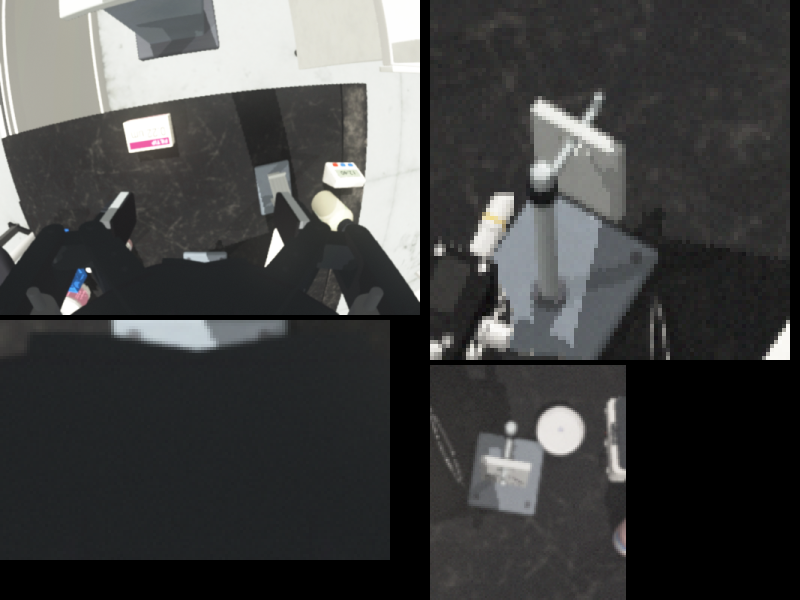

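The gauge hangs on the hook with its plain back to the post and the tip protruding on the graduated side. It is square to the stand in both views. I'll let it settle, check that it is still and the bystanders haven't moved, then hand in.

Emit:
{"name": "servo_tool", "arguments": {"commands": [{"delta_pos": [0, 0, 0], "spin": 0, "claw": 0}, {"delta_pos": [0, 0, 0], "spin": 0, "claw": 0}, {"delta_pos": [0, 0, 0], "spin": 0, "claw": 0}, {"delta_pos": [0, 0, 0], "spin": 0, "claw": 0}, {"delta_pos": [0, 0, 0], "spin": 0, "claw": 0}]}}

```text
time: 19.55
tcp_pos: [0.4035, 0.0821, 0.2656]
eef_rot: [0.0, 0.067, 0.998, 0.0]
force: [-0.9, 0.2, 0.4]
width: 1.002
```

Emit:
{"name": "servo_tool", "arguments": {"commands": [{"delta_pos": [0, 0, 0], "spin": 0, "claw": 0}, {"delta_pos": [0, 0, 0], "spin": 0, "claw": 0}, {"delta_pos": [0, 0, 0], "spin": 0, "claw": 0}, {"delta_pos": [0, 0, 0], "spin": 0, "claw": 0}, {"delta_pos": [0, 0, 0], "spin": 0, "claw": 0}]}}

```text
time: 20.18
tcp_pos: [0.4035, 0.0821, 0.2656]
eef_rot: [-0.0, 0.067, 0.998, 0.0]
force: [0.2, -0.0, 0.4]
width: 1.0
```

```bash
python3 - <<'E'
from h import *
a=arm.grab_frame("scene");b=[arm.grab_frame("scene") for _ in range(3)][-1]
s0=cv2.imread("pics/scene0.png");d=lambda p,q,x,y,w,h:cv2.absdiff(p,q)[y:y+h,x:x+w].mean().round(1)
print("sway",d(a,b,260,235,40,50))
for n,r in dict(medium=(215,217,22,32),timer=(395,252,28,32),oil=(376,258,28,40),carton=(280,168,38,34)).items(): print(n,d(s0,b,*r))
st()
# gauge top edge: ends in the scene crop (4x, offset 240,220, origin 430,0), top edge height = hook .170-.007+.015
P=[onz("scene",((x-430)/4+240,y/4+220),.178) for x,y in((537,103),(622,150))]
v=P[1]-P[0];print(np.round(P,4),np.linalg.norm(v).round(4),"yaw of width",np.arctan2(v[1],v[0]).round(3),"expect",1.436)
E
```

```text
sway 1.9
medium 1.9
timer 6.9
oil 7.2
carton 1.5
t 20.38 tcp [0.4035 0.0821 0.2656] yang 1.436 zt [-0.  0. -1.] w 1.001 F [-0.2 -0.8 -0. ] q [ 0.2   0.05 -0.3   1.21  0.    0.34]
[[0.6731 0.0176 0.178 ]
 [0.6815 0.072  0.178 ]] 0.0551 yaw of width 1.417 expect 1.436
```

```bash
python3 -c "
from station import arm
print(arm.hand_in())"
```

```text
the job is handed in; nothing more can be done
None
```

The gauge is hanging on the hook through its round hole, with the graduated face outward. I handed the job in at about 20 s; the hand-in gives no verdict.

**What I did:**
- I gripped the flat gauge near its hole end and levered it to 45° on the sloped rest. I let go there and took a new hold.
- Trying to turn it fully upright in the grip failed: its lower end slipped over the rest's lip and it stayed at 45° (measured 44.8°).
- I put it on at 45° instead, along the line of the upturned hook end, then released it and it swung down. The arm felt no contact while it went on. I then pulled the arm well clear.

**Last checks:**
- **Hang:** in the last picture the plain back faces the post and the hook tip sticks out on the graduated side. The gauge's width direction is within 0.02 rad of square to the hook, and its top edge measures 55 mm against 56 mm.
- **Steadiness:** only noise-level change (1.9 grey levels) between two pictures taken about 0.1 s apart.
- **Bystanders:** the bottle and carton areas match the first picture. The timer and oil bottle areas changed by about 7 grey levels. I put that down to the arm's shadow, because both stood upright in the wrist view, but I did not measure their positions.
- **Not measured:** the height of the hole below the hook's axis and the exact upright angle; I judged those only by eye and from the gauge hanging freely.

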